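# Find the loose bung on the vinegar crocks

## Task

One of the three vinegar crocks has a bung that has worked loose. Going along the row from the robot's left to its right, take each bung by its knob and gently wiggle it to the left and then to the right to feel its play. Leave the loose one pushed well over to either side in its mouth, so that it can be spotted; then stand the spare bung upright on the counter directly in front of the tap of the crock whose bung is loose, a few centimetres clear of it, and let go, leaving everything else where it is.

Things in the scene. Friction and masses are not known exactly. Their poses are not given: they have to be found in the camera images.
- board: fixed dark wooden board, 130 x 470 x 15 mm, carrying the three crocks in a row along its y axis (y to the robot's left, x away from the robot); origin at the centre of its underside, on the counter (z = 0)
- crock_a: one of three identical white stoneware crocks, heavy and fixed, 100 mm dia, 120 mm high, standing on the board about 155 mm apart, in any order. Origin at the centre of its underside (15 mm above the counter). x points away from the robot, y to the robot's left; a wooden tap sticks out of its front (-x) to 80 mm from the axis, 30 mm above the crock's underside
- crock_b: one of three identical white stoneware crocks, heavy and fixed, 100 mm dia, 120 mm high, standing on the board about 155 mm apart, in any order. Origin at the centre of its underside (15 mm above the counter). x points away from the robot, y to the robot's left; a wooden tap sticks out of its front (-x) to 80 mm from the axis, 30 mm above the crock's underside
- crock_c: one of three identical white stoneware crocks, heavy and fixed, 100 mm dia, 120 mm high, standing on the board about 155 mm apart, in any order. Origin at the centre of its underside (15 mm above the counter). x points away from the robot, y to the robot's left; a wooden tap sticks out of its front (-x) to 80 mm from the axis, 30 mm above the crock's underside
- bung_a (a joint): sideways shift (m) of the wooden bung in the mouth of crock_a: 0 = centred, positive = to the crock's +y (robot's left); it stays upright and moves only left and right. All start centred. A firm bung springs back when let go, the loose one stays where it is left. Exactly one is loose; they look the same and it may be any
- bung_b (a joint): sideways shift (m) of the wooden bung in the mouth of crock_b: 0 = centred, positive = to the crock's +y (robot's left); it stays upright and moves only left and right. All start centred. A firm bung springs back when let go, the loose one stays where it is left. Exactly one is loose; they look the same and it may be any
- bung_c (a joint): sideways shift (m) of the wooden bung in the mouth of crock_c: 0 = centred, positive = to the crock's +y (robot's left); it stays upright and moves only left and right. All start centred. A firm bung springs back when let go, the loose one stays where it is left. Exactly one is loose; they look the same and it may be any
- knob_a (a point): centre of the ball knob (30 mm dia) of the bung in crock_a, 38 mm above the crock's top (173 mm above the counter); below it a stem of 16 mm dia and a flange of 44 mm dia, 8 mm thick, on the crock's top. Sideways, a firm bung gives stiffly, 1 mm per 3 N; the loose one moves at under 1.5 N up to a stop 5 mm to either side
- knob_b (a point): centre of the ball knob (30 mm dia) of the bung in crock_b, 38 mm above the crock's top (173 mm above the counter); below it a stem of 16 mm dia and a flange of 44 mm dia, 8 mm thick, on the crock's top. Sideways, a firm bung gives stiffly, 1 mm per 3 N; the loose one moves at under 1.5 N up to a stop 5 mm to either side
- knob_c (a point): centre of the ball knob (30 mm dia) of the bung in crock_c, 38 mm above the crock's top (173 mm above the counter); below it a stem of 16 mm dia and a flange of 44 mm dia, 8 mm thick, on the crock's top. Sideways, a firm bung gives stiffly, 1 mm per 3 N; the loose one moves at under 1.5 N up to a stop 5 mm to either side
- spare: loose spare bung, pale wood, 78 mm high, standing upright on the counter at the left or right of the crocks: shank 36 mm dia and 25 mm high at the bottom, flange 44 mm dia, stem, ball knob of 30 mm dia at the top; 50 to 100 g. Origin at the centre of its underside, z up
- spare_knob (a point): centre of the spare bung's ball knob, 63 mm above its underside
- cup: bystander: steel tasting cup, 60 dia, 55 high (sizes in mm); origin at the centre of its underside
- vial: bystander: small amber bottle with brass cap, 28 dia, 75 high, standing on the board in the gap between two crocks (sizes in mm); origin at the centre of its underside
- bottle_1: bystander: amber bottle with brass cap, 48 dia, 140 high, standing behind the board (sizes in mm); origin at the centre of its underside
- bottle_2: bystander: amber bottle like bottle_1, also behind the board (sizes in mm); origin at the centre of its underside
- jar: bystander: squat brown jar with brass lid, 68 dia, 70 high (sizes in mm); origin at the centre of its underside
- cork: bystander: plain tapered cork without a knob, 32 dia, 32 high (not the spare bung) (sizes in mm); origin at the centre of its underside
Things that resemble listed ones, but are neither listed nor needed, are in the scene too. Of the things that look like the spare, take the one that is nearest to the robot's base at the start.

How it is judged:
By the outcome, as a careful person would: the job done as asked, in the order asked, and still so for the second after the job is handed in, with the robot touching nothing.
It also fails if it takes over 72 s, if anything falls off the work surface, if the arm or the gripper's body presses on something with over 40 N, if the wrist force passes 120 N, or if a joint passes its speed limit or range.

## Robot

A 6-joint arm with a two-finger parallel gripper is mounted at the origin on the work surface. World frame = base frame: x ahead of the robot, y to its left, z up, the work surface at z = 0. Lengths are in mm, angles in rad, forces in N, time in s.
With the tool pointing down it reaches from about 275 to 750 mm from the base axis. Payload 10.2 kg.
Tool frame: the origin (TCP) lies midway between the tips of the shut fingers; the grasp point (between the pads) lies grasp_offset behind it (grasp_offset is the distance from the TCP to the grasp point, in mm); x points along the fingers, z is the direction in which the jaws open and shut, and the axes are right-handed (so a half turn about x gives the same grasp; the last joint's range is limited). The gripper opens to 85 mm and grips with 20 to 120 N. Pads are 22 mm wide; open, the fingers measure 114 mm over their backs; the gripper's body (76 mm by 85 mm) begins 54 mm behind the grasp point. The pads swing forward as they close: fully open they stand 13 mm farther back than shut.
Start: joints at [0.907, 0.313, 1.498, -0, 1.331, -0.223], TCP at [224.011, 474.816, 231.294] pointing down, gripper open.
Joint ranges: [-2.94, 2.94], [-0.97, 2.17], [0.19, 2.56], [-1.23, 4.37], [0.02, 3.11], [-2.88, 2.88]. Speed limits (rad/s): [2.39, 2.39, 3.01, 3.14, 3.14, 3.14].

## Interface

Orientations are given as a unit quaternion [w, x, y, z].
In Python, from rig import sense, capture, calibration, finish_job, grasp_offset gives the robot as it stands.
- The arm moves only by the shell command python3 -m jog 'ROWS' [FORCE]. ROWS is JSON, a list of rows, each an object with "linear": the shift along the tool's x, y, z scaled (see below), a list of three; "rotation": the turn, a rotation vector about the tool's x, y, z scaled (see below), a list of three; "grip": the finger opening in mm, from 0 to 85.4. A call has 1 to 20 rows; each row is the pose to reach, as a shift and turn from the pose measured when the call began, along the tool's axes at that moment; what a row does not reach only later rows make up. The controller multiplies each number of a shift by 0.3 m and each number of a turn by 0.5 rad. A row lasts 1/12 s, in which the tool goes at most 41.7 mm and 7.16 degrees, less where a joint would pass 70% of its speed; a pose out of reach is approached as far as the arm can. A call with a number of a shift or a turn outside -1 to 1 is refused whole. A call with a gripper value outside its range is refused whole. The fingers move at their own pace and stop on an object; FORCE is the grip in N (left out, the last holds). Time passes only in rows, so rows that repeat a pose let the fingers close. It gives the time, the measured TCP pose, the force and the opening at its end, in the units of the state.
- sense(): the state, without advancing time (a new reading comes with each control period).
- capture(name): name is "scene" or "side" or "wrist"; returns (picture, depth): 400x640x3 uint8, red, green, blue; 400x640 float32, mm along the optical axis (not along the pixel's ray), 0 where there is no reading.
- calibration(name): a dict with "intrinsics" (3x3 intrinsics, pixels), "world_from_camera" (4x4, takes a point from camera to world coordinates). Camera axes: x right, y up, looking along -z (the intrinsics and any distortion apply to the point x, -y, -z); pixel columns grow to the right and rows downward; lengths in mm; the calibration is good to about 2 mm. A picture is of the moment at which its call begins: read the wrist's pose just before it. calibration takes no time and is no camera call; for the wrist camera it gives the pose at the moment of the call.
- finish_job(): hands the job in, once; it reports no verdict.
The state is a dict: "time_s": time; "joints": joint angles; "dq": joint speeds; "tau": joint torques, N m; "eef_pos": TCP position; "ee_rot": TCP orientation; "force": force on the tool from outside, world axes, zero at the start; "wrist_torque": the same for the moment, N m; "grip_width": opening from 0.0 (shut) to 1.0 (fully open).
Only numpy, scipy, OpenCV 4.12 (cv2) and the standard library are available. Lean on these libraries where they do the work, as an engineer would, in place of code of your own. Each camera call takes 0.05 s, during which the arm holds its last target.

## Working session

There is one attempt and no reset: what is moved stays moved. The work goes in short steps, Python scripts to look and compute and a shell command to move; the robot and the scene stay as the last step left them, time stands still between calls to the robot, and variables do not carry over. Pictures are saved under pics/ and viewed, and the job is handed in when it is done.

```bash
ls; mkdir -p pics; python3 - <<'E'
from rig import sense, capture, calibration, grasp_offset
import cv2, numpy as np
print(sense(), grasp_offset)
for n in ["scene","side","wrist"]:
    c=calibration(n)
    p,d=capture(n)
    np.savez(f"pics/{n}0.npz",p=p,d=d,K=c["intrinsics"],T=c["world_from_camera"])
    cv2.imwrite(f"pics/{n}0.png",p[:,:,::-1])
    print(n,c)
E
```

```text
pics
{'time_s': 0.0, 'joints': array([ 9.06642622e-01,  3.13460382e-01,  1.49842901e+00,  2.70908895e-05,
        1.33100255e+00, -2.23372789e-01]), 'dq': array([ 0.00047236, -0.00049264,  0.00017392, -0.00020084, -0.00049264,
       -0.00075352]), 'tau': array([ 4.72365373e-04, -4.12267435e+01, -2.59746462e+01, -1.54881145e-04,
        4.06781139e-03, -2.21486846e-05]), 'eef_pos': array([223.82115795, 474.61958337, 230.7328037 ]), 'ee_rot': array([ 0.59677657, -0.37874389,  0.59764844,  0.37845361]), 'force': array([-0.45545758,  0.63290859,  0.16290395]), 'wrist_torque': array([-0.01645205, -0.03337178,  0.0100899 ]), 'grip_width': 1.000989614577486} 18.700000000000003
scene {'intrinsics': array([[431.1240471 ,   0.        , 314.7091966 ],
       [  0.        , 431.1240471 , 197.06642087],
       [  0.        ,   0.        ,   1.        ]]), 'world_from_camera': array([[ 1.85547808e-01, -8.18776316e-01,  5.43302269e-01,
         1.27391686e+03],
       [ 9.82513291e-01,  1.45877244e-01, -1.15704202e-01,
        -1.27618803e+02],
       [ 1.54804231e-02,  5.55270361e-01,  8.31525816
[... 495 characters left out ...]
.83602876e-02,  8.34537347e-01,  5.50645363e-01,
         8.69293475e+02],
       [ 0.00000000e+00,  0.00000000e+00,  0.00000000e+00,
         1.00000000e+00]])}
wrist {'intrinsics': array([[312.21318948,   0.        , 320.1683814 ],
       [  0.        , 312.21318948, 197.28902004],
       [  0.        ,   0.        ,   1.        ]]), 'world_from_camera': array([[ 4.27336614e-01, -8.72007425e-01, -2.38718387e-01,
         1.63989763e+02],
       [ 9.04090468e-01,  4.11597422e-01,  1.14926011e-01,
         5.01047862e+02],
       [-1.96046209e-03, -2.64935110e-01,  9.64264250e-01,
         3.73967552e+02],
       [ 0.00000000e+00,  0.00000000e+00,  0.00000000e+00,
         1.00000000e+00]])}
```

View pics/scene0.png

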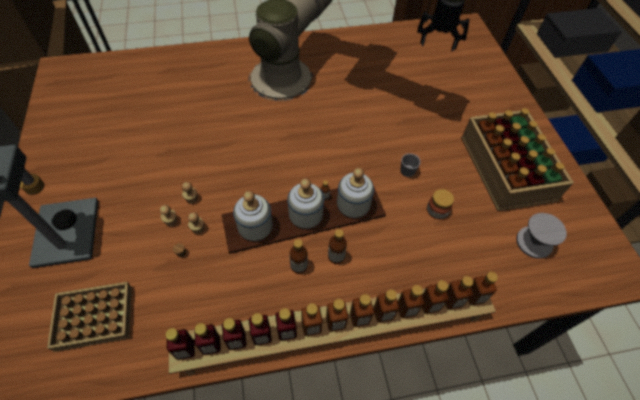

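View pics/side0.png

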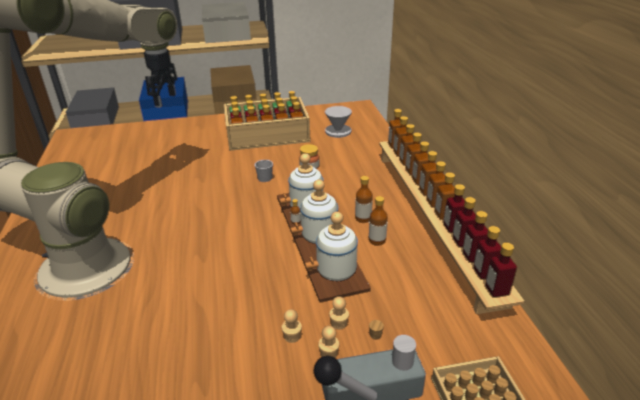

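View pics/wrist0.png

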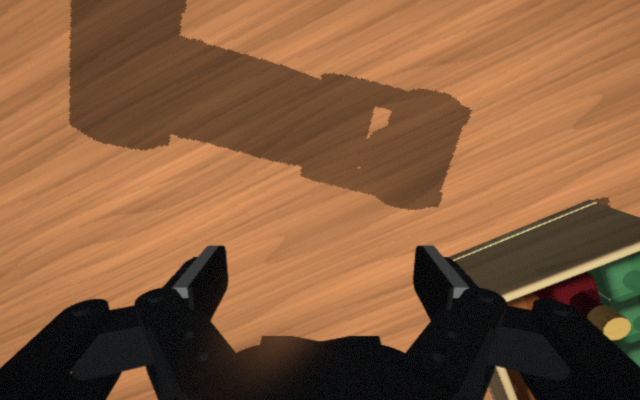

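```bash
python3 - <<'E'
import cv2, numpy as np
a=np.load("pics/scene0.npz")['p'][:,:,::-1]
b=np.load("pics/side0.npz")['p'][:,:,::-1]
cv2.imwrite("pics/c1.png",cv2.resize(a[150:280,150:400],None,fx=3.2,fy=3.2,interpolation=cv2.INTER_CUBIC))
cv2.imwrite("pics/c2.png",cv2.resize(b[140:370,240:440],None,fx=2.6,fy=2.6,interpolation=cv2.INTER_CUBIC))
E
```

```text
(no output)
```

View pics/c1.png

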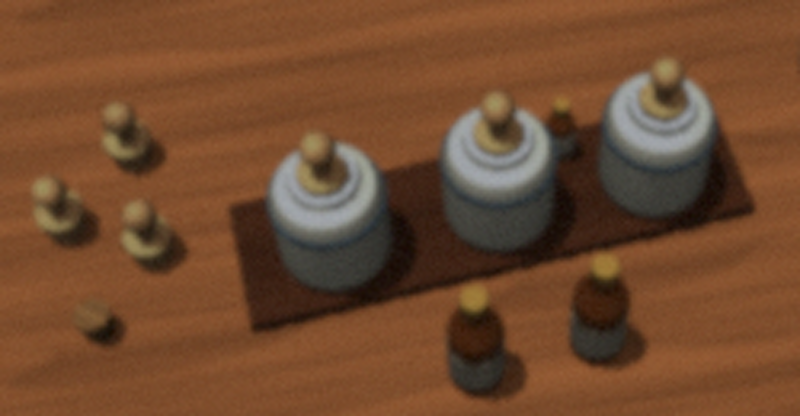

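View pics/c2.png

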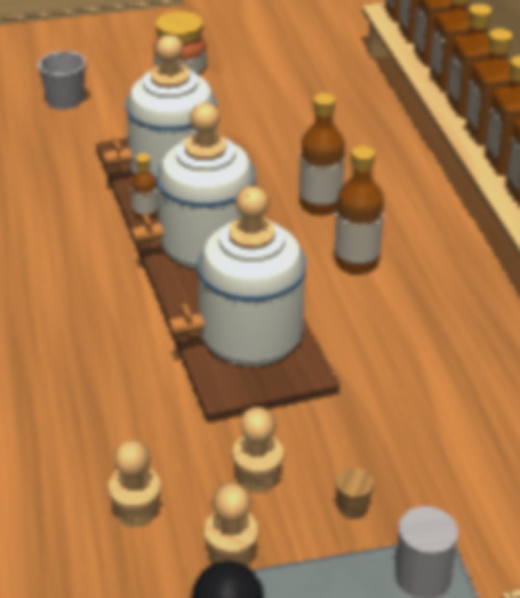

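```bash
cat > h.py <<'E'
import numpy as np, cv2
def ray(K,T,uv):
    d=np.linalg.solve(np.array(K),[uv[0],uv[1],1.0]); d=np.array([d[0],-d[1],-d[2]])
    T=np.array(T); v=T[:3,:3]@d; return T[:3,3],v/np.linalg.norm(v)
def plane(K,T,uv,z):
    o,v=ray(K,T,uv); return o+v*(z-o[2])/v[2]
def tri(rs):
    A=np.zeros((3,3));b=np.zeros(3)
    for o,v in rs:
        P=np.eye(3)-np.outer(v,v);A+=P;b+=P@o
    x=np.linalg.solve(A,b); return x,[np.linalg.norm((np.eye(3)-np.outer(v,v))@(x-o)) for o,v in rs]
E
python3 - <<'E'
from h import *
S=np.load("pics/scene0.npz");D=np.load("pics/side0.npz")
sc=lambda u,v:((u+.5)/3.2-.5+150,(v+.5)/3.2-.5+150)
sd=lambda u,v:((u+.5)/2.6-.5+240,(v+.5)/2.6-.5+140)
L=[('L',(666,73),(169,47),173),('M',(497,108),(205,117),173),('R',(317,148),(252,200),173),('s1',(120,117),(132,458),63),('s2',(48,193),(232,501),63),('s3',(140,214),(257,423),63)]
for n,a,b,z in L:
    a=sc(*a);b=sd(*b)
    x,e=tri([ray(S['K'],S['T'],a),ray(D['K'],D['T'],b)])
    print(n,x.round(1),np.round(e,1),plane(S['K'],S['T'],a,z).round(1)[:2],plane(D['K'],D['T'],b,z).round(1)[:2], 'r',np.hypot(*x[:2]).round(1))
E
```

```text
L [611.3 130.1 175.8] [0.6 0.6] [609.9 130.5] [611.8 135.9] r 625.0
M [621.8 -16.  174.8] [0.2 0.2] [620.7 -15.8] [622.2 -13. ] r 622.0
R [ 635.8 -165.4  175.9] [0.6 0.6] [ 634.4 -165.8] [ 636.3 -160.8] r 656.9
s1 [ 493.8 -343.8   63.7] [0.3 0.3] [ 493.  -343.8] [ 494.1 -343.3] r 601.7
s2 [ 565.  -407.1   64.7] [0.9 0.9] [ 564.8 -408. ] [ 564.7 -404.8] r 696.4
s3 [ 602.5 -328.8   65.6] [0. 0.] [ 600.8 -329.3] [ 603.1 -326.3] r 686.4
```

```bash
cat >> h.py <<'E'
from scipy.spatial.transform import Rotation as R
def tool(s):
    q=s['ee_rot']; return R.from_quat([q[1],q[2],q[3],q[0]])
def plan(s,tcp,zdir_deg):
    """target tcp, tool down, tool z at heading zdir_deg; gives linear, rotation numbers, plus nrows"""
    R0=tool(s); z=np.array([np.cos(np.radians(zdir_deg)),np.sin(np.radians(zdir_deg)),0]); x=np.array([0,0,-1.]); y=np.cross(z,x)
    Rt=R.from_matrix(np.stack([x,y,z],1))
    lin=R0.inv().apply(np.array(tcp)-s['eef_pos'])/300
    rv=(R0.inv()*Rt).as_rotvec()/0.5
    return lin.round(4),rv.round(4),np.linalg.norm(lin)*300/41.7,np.degrees(np.linalg.norm(rv)*.5)/7.16
E
python3 - <<'E'
from h import *
from rig import sense
s=sense(); M=tool(s).as_matrix();print(M.round(4)); print('z heading',np.degrees(np.arctan2(M[1,2],M[0,2])))
S=np.load("pics/scene0.npz");D=np.load("pics/side0.npz")
for n,uv,z in [('cup',(410,166),30),('jar',(441,205),35),('vial',(325,193),55)]: print(n,plane(S['K'],S['T'],uv,z).round(0))
b=np.array([[610.6,130],[621,-16],[635,-165]])
d=b[0]-b[2];print('row y heading',np.degrees(np.arctan2(d[1],d[0])))
for h in (94.7,-85.3): print(plan(s,[561,134,290],h))
E
```

```text
[[-6.000e-04 -9.044e-01  4.267e-01]
 [-7.000e-04  4.267e-01  9.044e-01]
 [-1.000e+00  2.000e-04 -9.000e-04]]
z heading 64.74310801004259
cup [511. 339.  30.]
jar [671. 383.  35.]
vial [582.  50.  55.]
row y heading 94.728277899086
(array([-0.1968, -1.5007, -0.5477]), array([-1.0457e+00, -1.7000e-03, -9.0000e-04]), np.float64(11.579991336198649), np.float64(4.183931040792519))
(array([-0.1968, -1.5007, -0.5477]), array([ 5.2375e+00, -1.2000e-03,  2.3000e-03]), np.float64(11.579991336198649), np.float64(20.95574102294195))
```

```bash
python3 -m jog '[{"linear":[-0.16,-0.87,-0.48],"rotation":[-0.52,0,0],"grip":85},{"linear":[-0.16,-0.87,-0.48],"rotation":[-0.52,0,0],"grip":85},{"linear":[-0.16,-0.87,-0.48],"rotation":[-0.52,0,0],"grip":85},{"linear":[-0.16,-0.87,-0.48],"rotation":[-0.52,0,0],"grip":85},{"linear":[-0.16,-0.87,-0.48],"rotation":[-0.52,0,0],"grip":85},{"linear":[-0.16,-0.87,-0.48],"rotation":[-0.52,0,0],"grip":85},{"linear":[-0.16,-0.87,-0.48],"rotation":[-0.52,0,0],"grip":85},{"linear":[-0.16,-0.87,-0.48],"rotation":[-0.52,0,0],"grip":85},{"linear":[-0.16,-0.87,-0.48],"rotation":[-0.52,0,0],"grip":85}]' 20
python3 - <<'E'
from h import *
from rig import sense
s=sense();print(s['eef_pos'],s['joints'].round(3));print(plan(s,[570,-5,285],94.7))
E
```

```text
time_s: 0.9
eef_pos: [400.6, 230.3, 279.3]
ee_rot: [0.544, -0.452, 0.544, 0.451]
force: [0.4, -0.1, -0.6]
grip_width: 0.996
[400.62464022 230.29944818 279.33901794] [ 2.680e-01  1.390e-01  1.590e+00 -1.000e-03  1.412e+00 -1.117e+00]
(array([-0.0177, -0.6995, -0.6668]), array([-0.5349, -0.0024,  0.001 ]), np.float64(6.953853011695141), np.float64(2.140138890819976))
```

```bash
python3 -m jog '[{"linear":[-0.02,-0.7,-0.667],"rotation":[-0.535,0,0],"grip":85},{"linear":[-0.02,-0.7,-0.667],"rotation":[-0.535,0,0],"grip":85},{"linear":[-0.02,-0.7,-0.667],"rotation":[-0.535,0,0],"grip":85},{"linear":[-0.02,-0.7,-0.667],"rotation":[-0.535,0,0],"grip":85},{"linear":[-0.02,-0.7,-0.667],"rotation":[-0.535,0,0],"grip":85},{"linear":[-0.02,-0.7,-0.667],"rotation":[-0.535,0,0],"grip":85},{"linear":[-0.02,-0.7,-0.667],"rotation":[-0.535,0,0],"grip":85},{"linear":[-0.02,-0.7,-0.667],"rotation":[-0.535,0,0],"grip":85},{"linear":[-0.02,-0.7,-0.667],"rotation":[-0.535,0,0],"grip":85},{"linear":[-0.02,-0.7,-0.667],"rotation":[-0.535,0,0],"grip":85}]' 20
python3 - <<'E'
from h import *
from rig import sense,capture,calibration
s=sense();print(s['eef_pos'],s['joints'].round(3),s['dq'].round(3),s['force'].round(2))
c=calibration('wrist');p,d=capture('wrist')
np.savez("pics/w1.npz",p=p,d=d,K=c["intrinsics"],T=c["world_from_camera"])
cv2.imwrite("pics/w1.png",p[:,:,::-1])
E
```

```text
time_s: 1.73
eef_pos: [569.9, -4.4, 285.1]
ee_rot: [0.479, -0.52, 0.479, 0.52]
force: [0.1, -0.0, 0.3]
grip_width: 0.994
[569.87217704  -4.4036629  285.08582344] [-2.130e-01  3.840e-01  1.259e+00 -1.000e-03  1.499e+00 -1.866e+00] [ 0.028 -0.027  0.018  0.    -0.001  0.001] [ 0.07 -0.01  0.34]
```

View pics/w1.png

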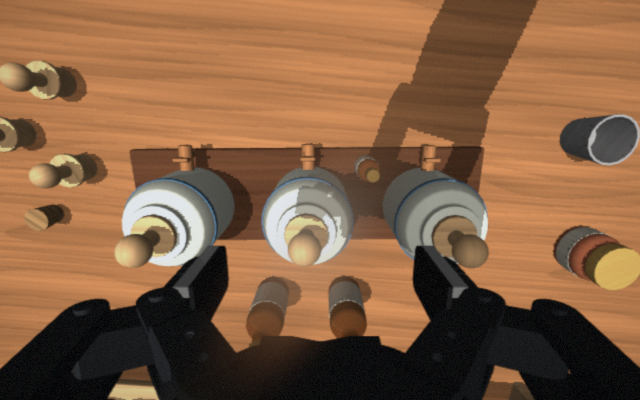

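```bash
python3 - <<'E'
from h import *
S=np.load("pics/w1.npz");p=S['p'];K,T=S['K'],S['T']
for n,c,z in [('L',(468,251),173),('M',(304,249),173),('R',(133,251),173),('s1',(16,77),63),('s3',(45,175),63)]:
    x0,y0=max(c[0]-30,0),c[1]-30
    g=cv2.cvtColor(p[y0:y0+60,x0:c[0]+30],cv2.COLOR_RGB2GRAY); g=cv2.resize(g,None,fx=4,fy=4,interpolation=cv2.INTER_CUBIC)
    h=cv2.HoughCircles(cv2.GaussianBlur(g,(5,5),0),cv2.HOUGH_GRADIENT,1,60,param1=80,param2=15,minRadius=36,maxRadius=88)
    if h is None: print(n,None); continue
    for q in h[0][:2]:
        uv=(q[0]/4+x0,q[1]/4+y0); print(n,np.round(uv,1),q[2]/4,plane(K,T,uv,z).round(1),plane(K,T,c,z).round(1))
# board front edge & taps by eye on plane
for uv,z in [((131,149),15),((482,149),15),((185,147),45),((309,146),45),((429,147),45)]: print(plane(K,T,uv,z).round(1))
# hull of board? mask wood dark
w=cv2.resize(p[130:290,100:500],None,fx=2,fy=2,interpolation=cv2.INTER_CUBIC); cv2.imwrite("pics/w1z.png",w[:,:,::-1])
E
```

```text
L [472.1 252.1] 16.55 [612.9 132.1 173. ] [612.1 128.3 173. ]
L [459.6 242.9] 13.525 [605.  119.3 173. ] [612.1 128.3 173. ]
M [304.1 249.9] 16.9 [622.9 -17.1 173. ] [622.1 -17.2 173. ]
M [311.1 234.9] 18.15 [608.2 -11.9 173. ] [622.1 -17.2 173. ]
R [135.1 248.4] 18.175 [ 633.7 -166.8  173. ] [ 636.5 -168.8  173. ]
R [150.4 239.1] 9.375 [ 623.7 -152.7  173. ] [ 636.5 -168.8  173. ]
s1 None
s3 [ 62.9 170.6] 16.0 [ 595.7 -311.4   63. ] [ 602.7 -333.3   63. ]
s3 [ 47.4 172.9] 15.325 [ 599.9 -330.1   63. ] [ 602.7 -333.3   63. ]
[ 571.1 -257.2   15. ]
[533.6 203.5  15. ]
[ 558.4 -173.5   45. ]
[545.  -22.9  45. ]
[534.3 123.   45. ]
```

View pics/w1z.png

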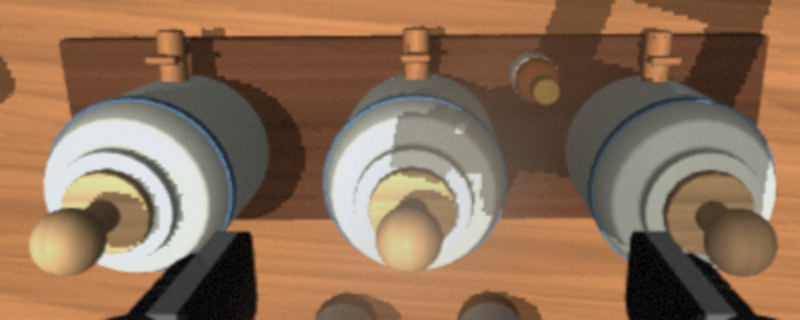

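```bash
python3 - <<'E'
from h import *
from rig import sense
print(plan(sense(),[611.5,130,225],94.65))
E
```

```text
(array([ 0.2014, -0.1762,  0.4328]), array([ 0.0039, -0.0013, -0.0006]), np.float64(3.6609916515254586), np.float64(0.01649322210992257))
```

```bash
python3 -m jog '[{"linear":[0,-0.176,0.433],"rotation":[0,0,0],"grip":85},{"linear":[0,-0.176,0.433],"rotation":[0,0,0],"grip":85},{"linear":[0,-0.176,0.433],"rotation":[0,0,0],"grip":85},{"linear":[0.2,-0.176,0.433],"rotation":[0,0,0],"grip":85},{"linear":[0.2,-0.176,0.433],"rotation":[0,0,0],"grip":85},{"linear":[0.2,-0.176,0.433],"rotation":[0,0,0],"grip":85},{"linear":[0.2,-0.176,0.433],"rotation":[0,0,0],"grip":85},{"linear":[0.2,-0.176,0.433],"rotation":[0,0,0],"grip":85}]' 20
cat > snap.py <<'E'
import sys
from h import *
from rig import sense,capture,calibration
def snap(n,cam='wrist'):
    s=sense();print(s['time_s'],s['eef_pos'].round(1),s['force'].round(2),s['grip_width'].round(3))
    c=calibration(cam);p,d=capture(cam)
    np.savez(f"pics/{n}.npz",p=p,d=d,K=c["intrinsics"],T=c["world_from_camera"])
    cv2.imwrite(f"pics/{n}.png",p[:,:,::-1])
if __name__=='__main__': snap(*sys.argv[1:])
E
python3 snap.py w2
```

```text
time_s: 2.45
eef_pos: [611.5, 130.3, 227.7]
ee_rot: [-0.479, 0.521, -0.478, -0.52]
force: [0.5, -0.6, 0.7]
grip_width: 0.995Traceback (most recent call last):
  File "snap.py", line 9, in <module>
    if __name__=='__main__': snap(*sys.argv[1:])
                             ~~~~^^^^^^^^^^^^^^^
  File "snap.py", line 5, in snap
    s=sense();print(s['time_s'],s['eef_pos'].round(1),s['force'].round(2),s['grip_width'].round(3))
                                                                          ^^^^^^^^^^^^^^^^^^^^^
AttributeError: 'float' object has no attribute 'round'
```

```bash
sed -i "s/s\['grip_width'\].round(3)/round(s['grip_width'],3)/" snap.py
python3 snap.py w2
```

```text
2.45 [611.5 130.3 227.7] [ 0.5  -0.6   0.71] 0.995
```

View pics/w2.png

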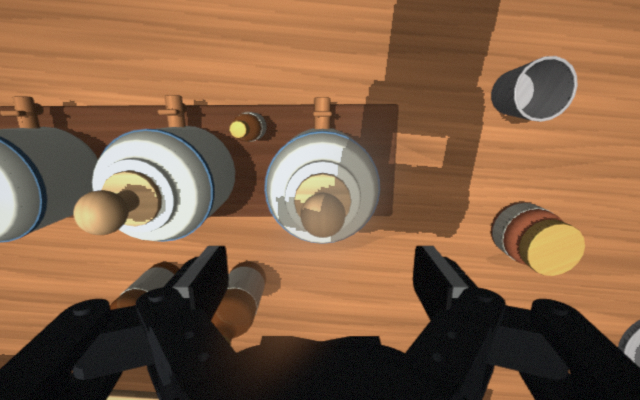

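```bash
cat > fit.py <<'E'
from h import *
def hough(n,c,r=40,rmin=15,rmax=30):
    S=np.load(f"pics/{n}.npz");p=S['p'];x0,y0=c[0]-r,c[1]-r
    g=cv2.cvtColor(p[y0:y0+2*r,x0:x0+2*r],cv2.COLOR_RGB2GRAY);g=cv2.resize(g,None,fx=4,fy=4,interpolation=cv2.INTER_CUBIC)
    h=cv2.HoughCircles(cv2.GaussianBlur(g,(7,7),0),cv2.HOUGH_GRADIENT,1,40,param1=80,param2=12,minRadius=4*rmin,maxRadius=4*rmax)
    for q in ([] if h is None else h[0][:3]):
        uv=((q[0]+.5)/4-.5+x0,(q[1]+.5)/4-.5+y0);print(n,np.round(uv,1),q[2]/4,plane(S['K'],S['T'],uv,173).round(1))
    S=np.load(f"pics/{n}.npz");print('eye',plane(S['K'],S['T'],c,173).round(1))
E
python3 - <<'E'
from fit import *
hough('w2',(323,214));hough('w2',(101,212))
S=np.load("pics/w2.npz")
cv2.imwrite("pics/w2z.png",cv2.resize(S['p'][150:260,260:390],None,fx=5,fy=5,interpolation=cv2.INTER_CUBIC)[:,:,::-1])
E
```

```text
w2 [322.2 214.8] 22.475 [611.6 129.1 173. ]
w2 [322.  201.2] 28.875 [602.3 128.1 173. ]
w2 [314.  192.5] 17.15 [596.8 122.4 173. ]
eye [611.1 129.5 173. ]
w2 [100. 205.] 29.85 [617.1 -18.2 173. ]
w2 [ 92.5 212.8] 19.4 [623.  -23.7 173. ]
w2 [101.5 218.2] 28.475 [626.4 -18.2 173. ]
eye [622. -18. 173.]
```

View pics/w2z.png

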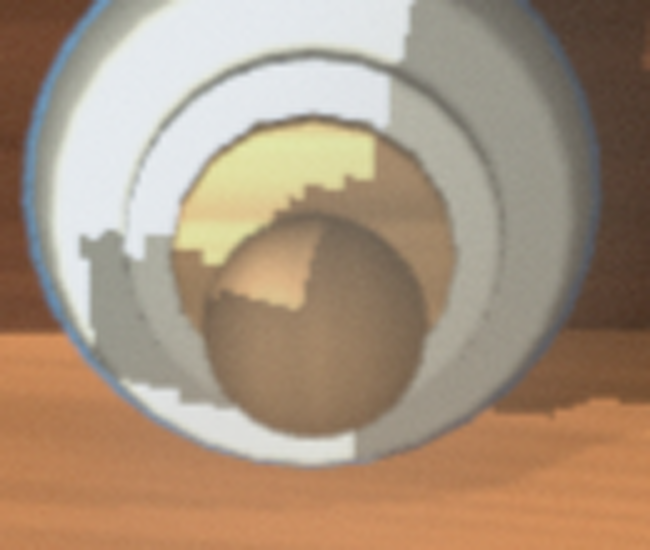

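```bash
python3 - <<'E'
from h import *
from rig import sense
s=sense();M=tool(s);S=np.load("pics/w2.npz");K,T=S['K'],S['T'];p=S['p']
Tc=np.array(T); print('cam in tool',M.inv().apply(Tc[:3,3]-s['eef_pos']).round(2)); print((M.inv().as_matrix()@Tc[:3,:3]).round(4))
# finger inner edges per row
g=p.astype(int).sum(2)
for r in range(246,300,6):
    row=g[r]; dark=row<150
    l=max([u for u in range(150,320) if dark[u]],default=0); rr=min([u for u in range(320,500) if dark[u]],default=0)
    print(r,l,rr,(l+rr)/2)
for uv in [(322.2,214.8),(320.5,214.8)]:
    x=plane(K,T,uv,173);print(M.inv().apply(x-s['eef_pos']).round(2))
# tips row ~247: depth of pad tip plane
o,v=ray(K,T,(320.5,247));oo=M.inv().apply(o-s['eef_pos']);vv=M.inv().apply(v)
for X in (-13,0): print('tip mid tool z by calib',(oo+vv*(X-oo[0])/vv[0]).round(2))
E
```

```text
cam in tool [-143.01   66.69   -2.1 ]
[[ 6.000e-04  2.643e-01 -9.645e-01]
 [-2.000e-04  9.645e-01  2.643e-01]
 [ 1.000e+00  0.000e+00  6.000e-04]]
246 223 417 320.0
252 225 415 320.0
258 225 415 320.0
264 253 414 333.5
270 227 414 320.5
276 227 413 320.0
282 227 413 320.0
288 226 414 320.0
294 242 417 329.5
[54.88  0.35 -0.87]
[54.88  0.35 -2.01]
tip mid tool z by calib [-13.     7.79  -2.04]
tip mid tool z by calib [ 0.    1.9  -2.03]
```

```bash
python3 -m jog '[{"linear":[0.1,-0.001,0.004],"rotation":[0,0,0],"grip":60},{"linear":[0.2,-0.001,0.004],"rotation":[0,0,0],"grip":60},{"linear":[0.245,-0.001,0.004],"rotation":[0,0,0],"grip":50},{"linear":[0.245,-0.001,0.004],"rotation":[0,0,0],"grip":50},{"linear":[0.245,-0.001,0.004],"rotation":[0,0,0],"grip":50},{"linear":[0.245,-0.001,0.004],"rotation":[0,0,0],"grip":50}]' 20
python3 snap.py w3
```

```text
time_s: 3.0
eef_pos: [613.2, 130.9, 156.9]
ee_rot: [-0.481, 0.522, -0.477, -0.518]
force: [0.7, -0.6, 1.2]
grip_width: 0.587
3.0 [613.2 130.9 156.9] [ 0.65 -0.58  1.19] 0.587
```

View pics/w3.png

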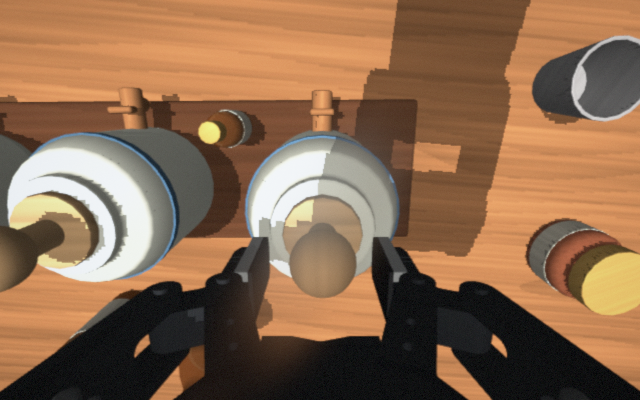

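```bash
python3 -m jog '[{"linear":[0.007,0.003,0.001],"rotation":[0,0,0],"grip":30},{"linear":[0.007,0.003,0.001],"rotation":[0,0,0],"grip":24},{"linear":[0.007,0.003,0.001],"rotation":[0,0,0],"grip":24},{"linear":[0.007,0.003,0.001],"rotation":[0,0,0],"grip":24},{"linear":[0.007,0.003,0.001],"rotation":[0,0,0],"grip":24},{"linear":[0.007,0.003,0.001],"rotation":[0,0,0],"grip":24},{"linear":[0.007,0.003,0.001],"rotation":[0,0,0],"grip":24}]' 20
python3 snap.py w4
```

```text
time_s: 3.63
eef_pos: [612.7, 131.2, 156.1]
ee_rot: [-0.481, 0.523, -0.477, -0.518]
force: [-1.6, -0.8, 7.0]
grip_width: 0.328
3.6333 [612.7 131.2 156.1] [-1.59 -0.81  7.  ] 0.328
```

View pics/w4.png

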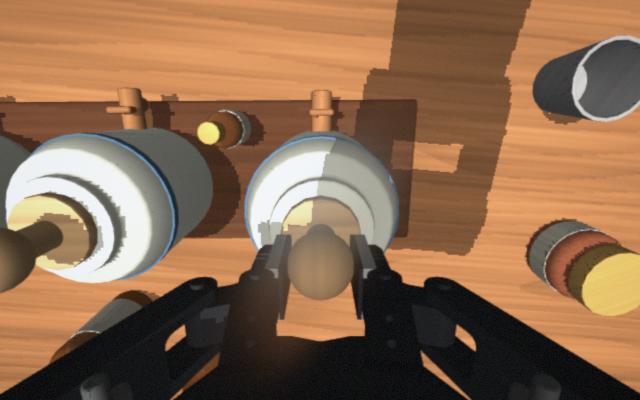

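```bash
python3 -m jog '[{"linear":[0,0,0.003],"rotation":[0,0,0],"grip":24},{"linear":[0,0,0.006],"rotation":[0,0,0],"grip":24},{"linear":[0,0,0.01],"rotation":[0,0,0],"grip":24},{"linear":[0,0,0.01],"rotation":[0,0,0],"grip":24},{"linear":[0,0,0.01],"rotation":[0,0,0],"grip":24},{"linear":[0,0,0.01],"rotation":[0,0,0],"grip":24}]'
python3 snap.py w5
```

```text
time_s: 4.18
eef_pos: [612.5, 134.4, 156.2]
ee_rot: [-0.481, 0.523, -0.477, -0.518]
force: [-1.4, 0.3, 2.5]
grip_width: 0.333
4.1833 [612.5 134.4 156.2] [-1.36  0.33  2.49] 0.333
```

View pics/w5.png

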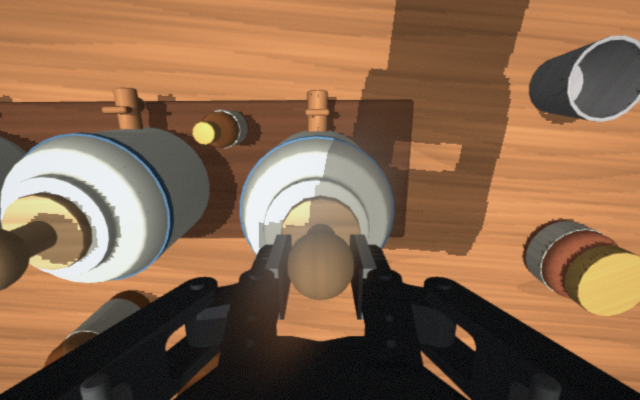

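```bash
python3 -m jog '[{"linear":[0,0,-0.004],"rotation":[0,0,0],"grip":24},{"linear":[0,0,-0.008],"rotation":[0,0,0],"grip":24},{"linear":[0,0,-0.012],"rotation":[0,0,0],"grip":24},{"linear":[0,0,-0.016],"rotation":[0,0,0],"grip":24},{"linear":[0,0,-0.02],"rotation":[0,0,0],"grip":24},{"linear":[0,0,-0.025],"rotation":[0,0,0],"grip":24},{"linear":[0,0,-0.025],"rotation":[0,0,0],"grip":24},{"linear":[0,0,-0.025],"rotation":[0,0,0],"grip":24},{"linear":[0,0,-0.025],"rotation":[0,0,0],"grip":24}]'
python3 snap.py w6
```

```text
time_s: 4.98
eef_pos: [613.1, 126.8, 156.2]
ee_rot: [-0.481, 0.523, -0.477, -0.518]
force: [-0.9, 0.7, 2.3]
grip_width: 0.334
4.9833 [613.1 126.8 156.2] [-0.86  0.73  2.29] 0.334
```

View pics/w6.png

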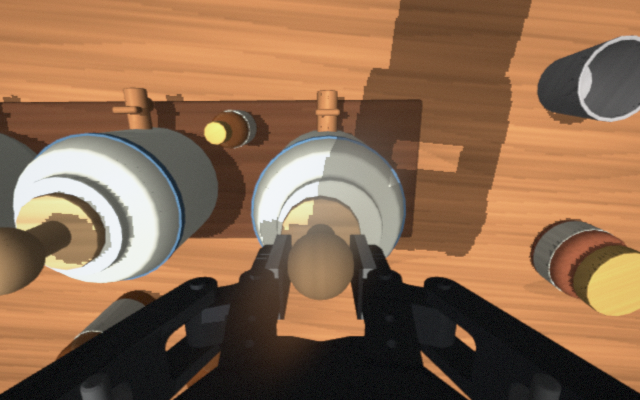

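```bash
python3 -m jog '[{"linear":[0,0,-0.002],"rotation":[0,0,0],"grip":24},{"linear":[0,0,-0.002],"rotation":[0,0,0],"grip":24},{"linear":[0,0,-0.002],"rotation":[0,0,0],"grip":60},{"linear":[0,0,-0.002],"rotation":[0,0,0],"grip":60},{"linear":[0,0,-0.002],"rotation":[0,0,0],"grip":60},{"linear":[0,0,-0.002],"rotation":[0,0,0],"grip":60},{"linear":[0,0,-0.002],"rotation":[0,0,0],"grip":60},{"linear":[-0.1,0,-0.002],"rotation":[0,0,0],"grip":60},{"linear":[-0.23,0,-0.002],"rotation":[0,0,0],"grip":60},{"linear":[-0.23,0,-0.002],"rotation":[0,0,0],"grip":60},{"linear":[-0.23,0,-0.002],"rotation":[0,0,0],"grip":60},{"linear":[-0.23,0,-0.002],"rotation":[0,0,0],"grip":60}]'
python3 snap.py w7; python3 - <<'E'
from fit import *
from rig import sense
print(plan(sense(),[622.5,-16,225],94.65))
E
```

```text
time_s: 6.03
eef_pos: [612.3, 126.2, 224.6]
ee_rot: [-0.481, 0.523, -0.477, -0.518]
force: [-0.1, -0.1, -1.2]
grip_width: 0.7
6.0333 [612.3 126.2 224.6] [-0.07 -0.12 -1.18] 0.7
(array([-0.003 ,  0.0045, -0.4752]), array([ 0.0032, -0.0025,  0.0149]), np.float64(3.4190779102630087), np.float64(0.06177432342690118))
```

View pics/w7.png

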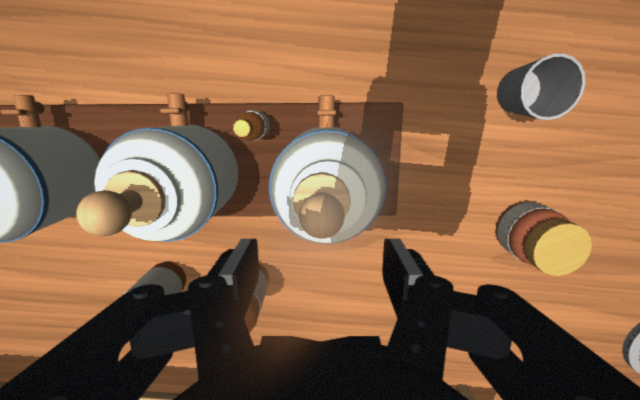

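```bash
python3 -m jog '[{"linear":[0,0.005,-0.475],"rotation":[0,0,0.015],"grip":60},{"linear":[0,0.005,-0.475],"rotation":[0,0,0.015],"grip":60},{"linear":[0,0.005,-0.475],"rotation":[0,0,0.015],"grip":60},{"linear":[0,0.005,-0.475],"rotation":[0,0,0.015],"grip":60},{"linear":[0,0.005,-0.475],"rotation":[0,0,0.015],"grip":60},{"linear":[0,0.005,-0.475],"rotation":[0,0,0.015],"grip":60},{"linear":[0,0.005,-0.475],"rotation":[0,0,0.015],"grip":60}]'
python3 snap.py w8; python3 - <<'E'
from fit import *
hough('w8',(322,214))
S=np.load('pics/w8.npz')
cv2.imwrite("pics/w8z.png",cv2.resize(S['p'][150:300,220:420],None,fx=4,fy=4,interpolation=cv2.INTER_CUBIC)[:,:,::-1])
E
```

```text
time_s: 6.67
eef_pos: [622.1, -15.0, 223.4]
ee_rot: [0.478, -0.52, 0.479, 0.521]
force: [-0.3, 0.2, 0.5]
grip_width: 0.7
6.6667 [622.1 -15.  223.4] [-0.31  0.19  0.53] 0.7
w8 [321.  202.2] 28.95 [612.1 -17.9 173. ]
w8 [321.  216.8] 23.0 [621.9 -17.1 173. ]
w8 [313. 195.] 18.325 [607.7 -23.4 173. ]
eye [620.  -16.6 173. ]
```

View pics/w8z.png

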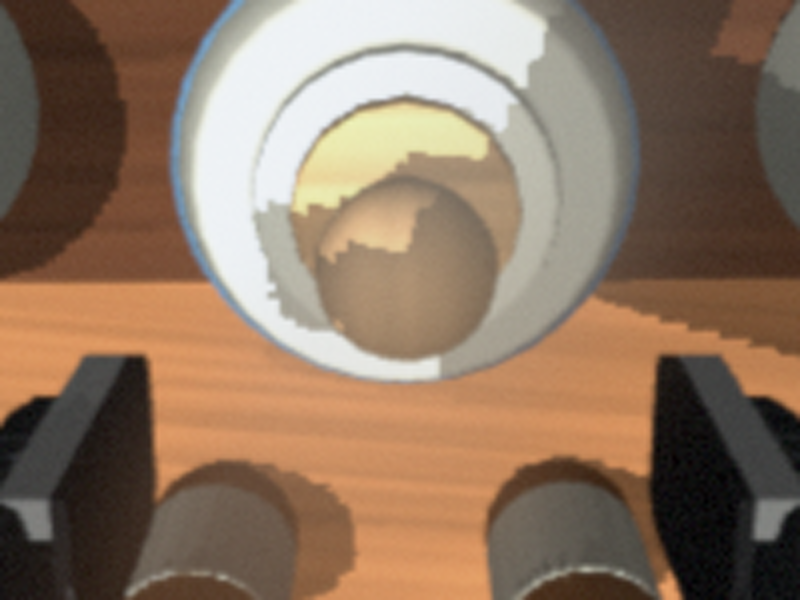

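```bash
python3 -m jog '[{"linear":[0.1,0,0.002],"rotation":[0,0,0],"grip":60},{"linear":[0.2,0,0.002],"rotation":[0,0,0],"grip":55},{"linear":[0.228,0,0.002],"rotation":[0,0,0],"grip":50},{"linear":[0.228,0,0.002],"rotation":[0,0,0],"grip":45},{"linear":[0.228,0,0.002],"rotation":[0,0,0],"grip":45},{"linear":[0.228,0,0.002],"rotation":[0,0,0],"grip":45}]' 20
python3 snap.py w9
```

```text
time_s: 7.22
eef_pos: [622.9, -13.9, 157.2]
ee_rot: [-0.479, 0.522, -0.478, -0.52]
force: [-0.1, 0.7, -0.3]
grip_width: 0.526
7.2167 [622.9 -13.9 157.2] [-0.07  0.68 -0.3 ] 0.526
```

View pics/w9.png

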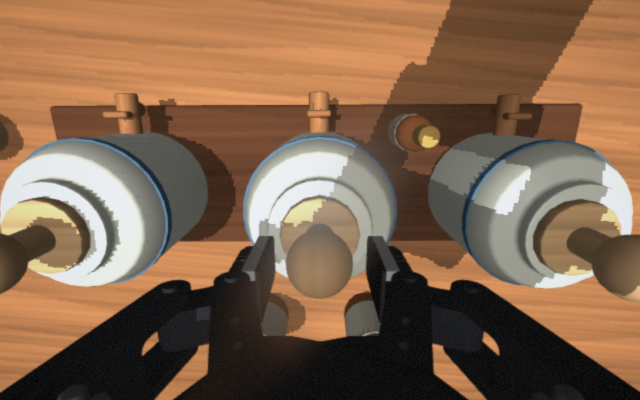

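```bash
python3 -m jog '[{"linear":[0.006,0.001,-0.0015],"rotation":[0,0,0],"grip":35},{"linear":[0.006,0.001,-0.0015],"rotation":[0,0,0],"grip":24},{"linear":[0.006,0.001,-0.0015],"rotation":[0,0,0],"grip":24},{"linear":[0.006,0.001,-0.0015],"rotation":[0,0,0],"grip":24},{"linear":[0.006,0.001,-0.0015],"rotation":[0,0,0],"grip":24},{"linear":[0.006,0.001,-0.0015],"rotation":[0,0,0],"grip":24},{"linear":[0.006,0.001,-0.0015],"rotation":[0,0,0],"grip":24},{"linear":[0.006,0.001,-0.0015],"rotation":[0,0,0],"grip":24}]' 20
```

```text
time_s: 7.93
eef_pos: [623.1, -14.6, 156.7]
ee_rot: [-0.479, 0.522, -0.478, -0.519]
force: [-0.9, 0.3, 5.8]
grip_width: 0.335
```

Centred (about 0 N sideways). Wiggle left 3 mm.

```bash
python3 -m jog '[{"linear":[0,0,0.003],"rotation":[0,0,0],"grip":24},{"linear":[0,0,0.006],"rotation":[0,0,0],"grip":24},{"linear":[0,0,0.01],"rotation":[0,0,0],"grip":24},{"linear":[0,0,0.01],"rotation":[0,0,0],"grip":24},{"linear":[0,0,0.01],"rotation":[0,0,0],"grip":24},{"linear":[0,0,0.01],"rotation":[0,0,0],"grip":24}]'
```

```text
time_s: 8.43
eef_pos: [623.0, -12.5, 156.8]
ee_rot: [-0.479, 0.523, -0.478, -0.519]
force: [0.0, -5.6, 2.0]
grip_width: 0.33
```

```bash
python3 -m jog '[{"linear":[0,0,-0.004],"rotation":[0,0,0],"grip":24},{"linear":[0,0,-0.008],"rotation":[0,0,0],"grip":24},{"linear":[0,0,-0.012],"rotation":[0,0,0],"grip":24},{"linear":[0,0,-0.016],"rotation":[0,0,0],"grip":24},{"linear":[0,0,-0.019],"rotation":[0,0,0],"grip":24},{"linear":[0,0,-0.019],"rotation":[0,0,0],"grip":24},{"linear":[0,0,-0.019],"rotation":[0,0,0],"grip":24},{"linear":[0,0,-0.019],"rotation":[0,0,0],"grip":24}]'
```

```text
time_s: 9.1
eef_pos: [623.3, -16.8, 156.8]
ee_rot: [-0.479, 0.522, -0.478, -0.519]
force: [-0.6, 6.3, 1.5]
grip_width: 0.333
```

```bash
python3 -m jog '[{"linear":[0,0,0.005],"rotation":[0,0,0],"grip":24},{"linear":[0,0,0.007],"rotation":[0,0,0],"grip":24},{"linear":[0,0,0.007],"rotation":[0,0,0],"grip":24},{"linear":[0,0,0.007],"rotation":[0,0,0],"grip":60},{"linear":[0,0,0.007],"rotation":[0,0,0],"grip":60},{"linear":[0,0,0.007],"rotation":[0,0,0],"grip":60},{"linear":[0,0,0.007],"rotation":[0,0,0],"grip":60},{"linear":[0,0,0.007],"rotation":[0,0,0],"grip":60},{"linear":[-0.1,0,0.007],"rotation":[0,0,0],"grip":60},{"linear":[-0.23,0,0.007],"rotation":[0,0,0],"grip":60},{"linear":[-0.23,0,0.007],"rotation":[0,0,0],"grip":60},{"linear":[-0.23,0,0.007],"rotation":[0,0,0],"grip":60}]'
python3 - <<'E'
from fit import *
from rig import sense
print(plan(sense(),[635.5,-165.3,225],94.65))
E
```

```text
time_s: 10.1
eef_pos: [623.6, -14.8, 228.1]
ee_rot: [-0.48, 0.524, -0.477, -0.518]
force: [-0.2, 0.0, -1.3]
grip_width: 0.704
(array([ 0.0117,  0.0031, -0.5032]), array([ 0.007 , -0.0058,  0.0177]), np.float64(3.621042051365221), np.float64(0.07965762615067688))
```

```bash
python3 -m jog '[{"linear":[0.01,0.003,-0.503],"rotation":[0.007,-0.006,0.018],"grip":60},{"linear":[0.01,0.003,-0.503],"rotation":[0.007,-0.006,0.018],"grip":60},{"linear":[0.01,0.003,-0.503],"rotation":[0.007,-0.006,0.018],"grip":60},{"linear":[0.01,0.003,-0.503],"rotation":[0.007,-0.006,0.018],"grip":60},{"linear":[0.01,0.003,-0.503],"rotation":[0.007,-0.006,0.018],"grip":60},{"linear":[0.01,0.003,-0.503],"rotation":[0.007,-0.006,0.018],"grip":60},{"linear":[0.01,0.003,-0.503],"rotation":[0.007,-0.006,0.018],"grip":60}]'
python3 snap.py w10; python3 - <<'E'
from fit import *
hough('w10',(321,216))
S=np.load('pics/w10.npz')
cv2.imwrite("pics/w10z.png",cv2.resize(S['p'][150:300,220:420],None,fx=4,fy=4,interpolation=cv2.INTER_CUBIC)[:,:,::-1])
E
```

```text
time_s: 10.68
eef_pos: [635.3, -164.6, 224.5]
ee_rot: [0.479, -0.519, 0.479, 0.521]
force: [0.1, -0.2, -0.0]
grip_width: 0.708
10.6833 [ 635.3 -164.6  224.5] [ 0.06 -0.22 -0.04] 0.708
w10 [319.5 217. ] 22.875 [ 635.8 -167.5  173. ]
w10 [319.8 202.2] 28.725 [ 625.7 -168.1  173. ]
w10 [310.8 194. ] 16.775 [ 620.6 -174.4  173. ]
eye [ 635.  -166.6  173. ]
```

View pics/w10z.png

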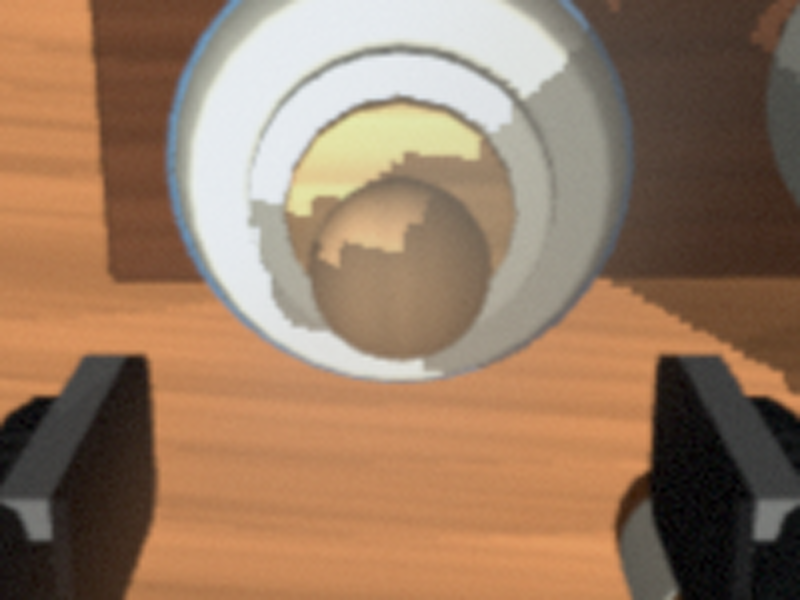

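```bash
python3 -m jog '[{"linear":[0.1,0,-0.002],"rotation":[0,0,0],"grip":60},{"linear":[0.2,0,-0.002],"rotation":[0,0,0],"grip":55},{"linear":[0.23,0,-0.002],"rotation":[0,0,0],"grip":50},{"linear":[0.23,0,-0.002],"rotation":[0,0,0],"grip":45},{"linear":[0.23,0,-0.002],"rotation":[0,0,0],"grip":45},{"linear":[0.23,0,-0.002],"rotation":[0,0,0],"grip":45}]' 20
python3 snap.py w11
```

```text
time_s: 11.23
eef_pos: [636.2, -164.6, 158.1]
ee_rot: [-0.479, 0.521, -0.479, -0.52]
force: [-0.4, -0.1, -0.2]
grip_width: 0.525
11.2333 [ 636.2 -164.6  158.1] [-0.41 -0.12 -0.22] 0.525
```

View pics/w11.png

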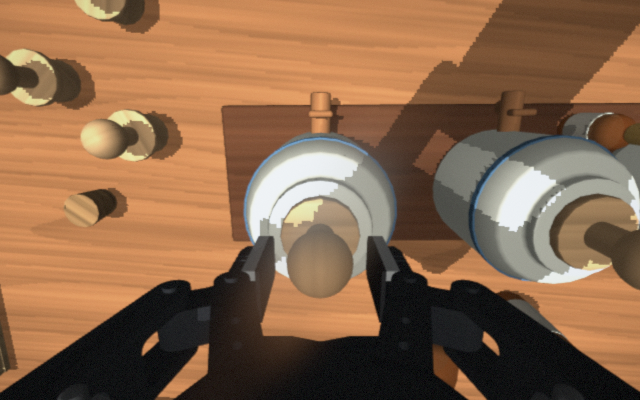

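Knob at u≈320, centred between the pads. Close.

```bash
python3 -m jog '[{"linear":[0.009,0.001,-0.001],"rotation":[0,0,0],"grip":35},{"linear":[0.009,0.001,-0.001],"rotation":[0,0,0],"grip":24},{"linear":[0.009,0.001,-0.001],"rotation":[0,0,0],"grip":24},{"linear":[0.009,0.001,-0.001],"rotation":[0,0,0],"grip":24},{"linear":[0.009,0.001,-0.001],"rotation":[0,0,0],"grip":24},{"linear":[0.009,0.001,-0.001],"rotation":[0,0,0],"grip":24},{"linear":[0.009,0.001,-0.001],"rotation":[0,0,0],"grip":24},{"linear":[0.009,0.001,-0.001],"rotation":[0,0,0],"grip":24}]' 20
python3 -m jog '[{"linear":[0,0,0.003],"rotation":[0,0,0],"grip":24},{"linear":[0,0,0.006],"rotation":[0,0,0],"grip":24},{"linear":[0,0,0.01],"rotation":[0,0,0],"grip":24},{"linear":[0,0,0.01],"rotation":[0,0,0],"grip":24},{"linear":[0,0,0.01],"rotation":[0,0,0],"grip":24},{"linear":[0,0,0.01],"rotation":[0,0,0],"grip":24}]'
python3 -m jog '[{"linear":[0,0,-0.004],"rotation":[0,0,0],"grip":24},{"linear":[0,0,-0.008],"rotation":[0,0,0],"grip":24},{"linear":[0,0,-0.012],"rotation":[0,0,0],"grip":24},{"linear":[0,0,-0.016],"rotation":[0,0,0],"grip":24},{"linear":[0,0,-0.019],"rotation":[0,0,0],"grip":24},{"linear":[0,0,-0.019],"rotation":[0,0,0],"grip":24},{"linear":[0,0,-0.019],"rotation":[0,0,0],"grip":24},{"linear":[0,0,-0.019],"rotation":[0,0,0],"grip":24}]'
```

```text
time_s: 11.95
eef_pos: [636.4, -165.1, 156.6]
ee_rot: [-0.48, 0.522, -0.478, -0.519]
force: [-0.3, 0.4, 6.7]
grip_width: 0.329
time_s: 12.45
eef_pos: [636.2, -163.0, 156.8]
ee_rot: [-0.479, 0.522, -0.479, -0.518]
force: [1.3, -4.5, 0.3]
grip_width: 0.337
time_s: 13.12
eef_pos: [636.6, -167.2, 156.7]
ee_rot: [-0.48, 0.521, -0.478, -0.519]
force: [-1.5, 6.9, 2.5]
grip_width: 0.332
```

```bash
python3 -m jog '[{"linear":[0,0,0.005],"rotation":[0,0,0],"grip":24},{"linear":[0,0,0.007],"rotation":[0,0,0],"grip":24},{"linear":[0,0,0.007],"rotation":[0,0,0],"grip":24},{"linear":[0,0,0.007],"rotation":[0,0,0],"grip":60},{"linear":[0,0,0.007],"rotation":[0,0,0],"grip":60},{"linear":[0,0,0.007],"rotation":[0,0,0],"grip":60},{"linear":[0,0,0.007],"rotation":[0,0,0],"grip":60},{"linear":[0,0,0.007],"rotation":[0,0,0],"grip":60},{"linear":[-0.1,0,0.007],"rotation":[0,0,0],"grip":60},{"linear":[-0.23,0,0.007],"rotation":[0,0,0],"grip":60},{"linear":[-0.23,0,0.007],"rotation":[0,0,0],"grip":60},{"linear":[-0.23,0,0.007],"rotation":[0,0,0],"grip":60}]'
python3 - <<'E'
from fit import *
from rig import sense
s=sense();print(s['joints'].round(2));print(plan(s,[494,-342,160],94.65))
E
```

```text
time_s: 14.12
eef_pos: [636.9, -165.4, 228.1]
ee_rot: [-0.48, 0.523, -0.478, -0.518]
force: [0.7, -0.4, -0.1]
grip_width: 0.699
[-0.43  0.62  1.05  0.    1.47 -2.09]
(array([ 0.2246,  0.5252, -0.5464]), array([ 0.0039, -0.0063,  0.0157]), np.float64(5.6864155530369365), np.float64(0.06956560789857158))
```

```bash
python3 -m jog '[{"linear":[0,0.525,-0.546],"rotation":[0,0,0.015],"grip":85},{"linear":[0,0.525,-0.546],"rotation":[0,0,0.015],"grip":85},{"linear":[0,0.525,-0.546],"rotation":[0,0,0.015],"grip":85},{"linear":[0.1,0.525,-0.546],"rotation":[0,0,0.015],"grip":85},{"linear":[0.2,0.525,-0.546],"rotation":[0,0,0.015],"grip":85},{"linear":[0.225,0.525,-0.546],"rotation":[0,0,0.015],"grip":85},{"linear":[0.225,0.525,-0.546],"rotation":[0,0,0.015],"grip":85},{"linear":[0.225,0.525,-0.546],"rotation":[0,0,0.015],"grip":85},{"linear":[0.225,0.525,-0.546],"rotation":[0,0,0.015],"grip":85},{"linear":[0.225,0.525,-0.546],"rotation":[0,0,0.015],"grip":85}]'
python3 snap.py w12; python3 -c "
from rig import sense;print(sense()['joints'].round(2))"
```

```text
time_s: 14.95
eef_pos: [495.0, -341.3, 160.7]
ee_rot: [-0.478, 0.522, -0.479, -0.519]
force: [0.5, -0.2, 0.7]
grip_width: 0.993
14.95 [ 495.  -341.3  160.7] [ 0.46 -0.19  0.71] 0.993
[-0.8   0.54  1.36 -0.    1.24 -2.45]
```

View pics/w12.png

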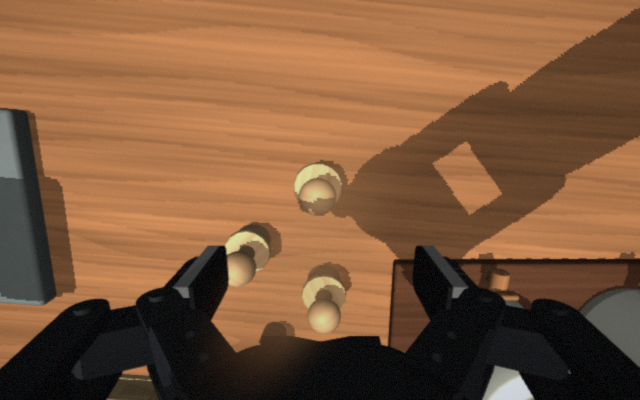

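```bash
python3 - <<'E'
from fit import *
from rig import sense
S=np.load('pics/w12.npz');s=sense();M=tool(s)
for uv in [(317,196),(237,269),(324,317)]:
    x=plane(S['K'],S['T'],uv,63);print(x.round(1),np.hypot(*x[:2]).round(),M.inv().apply(x-s['eef_pos']).round(1))
g=cv2.cvtColor(S['p'][160:230,280:360],cv2.COLOR_RGB2GRAY)
cv2.imwrite("pics/w12z.png",cv2.resize(S['p'][150:230,270:370],None,fx=6,fy=6,interpolation=cv2.INTER_CUBIC)[:,:,::-1])
E
```

```text
[ 494.2 -346.9   63. ] 604.0 [97.8  1.5 -5.2]
[ 564.5 -409.9   63. ] 698.0 [ 98.2 -63.2 -73.9]
[ 605.5 -331.6   63. ] 690.0 [  98.  -110.7    0.7]
```

View pics/w12z.png

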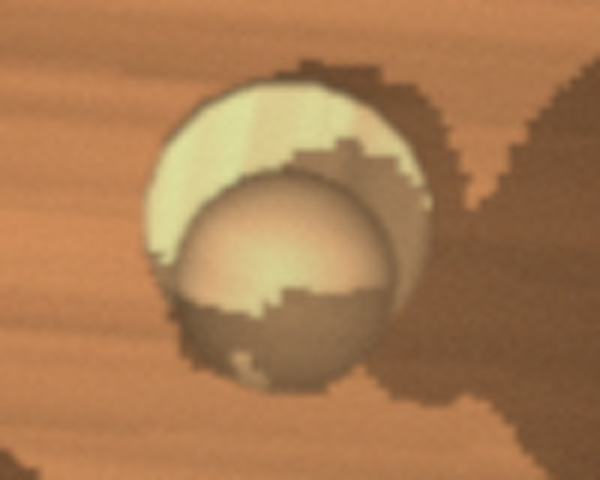

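```bash
python3 -m jog '[{"linear":[0.1,0.003,-0.01],"rotation":[0,0,0],"grip":70},{"linear":[0.2,0.003,-0.01],"rotation":[0,0,0],"grip":60},{"linear":[0.3,0.003,-0.01],"rotation":[0,0,0],"grip":60},{"linear":[0.36,0.003,-0.01],"rotation":[0,0,0],"grip":60},{"linear":[0.388,0.003,-0.01],"rotation":[0,0,0],"grip":50},{"linear":[0.388,0.003,-0.01],"rotation":[0,0,0],"grip":50},{"linear":[0.388,0.003,-0.01],"rotation":[0,0,0],"grip":50},{"linear":[0.388,0.003,-0.01],"rotation":[0,0,0],"grip":50},{"linear":[0.388,0.003,-0.01],"rotation":[0,0,0],"grip":50}]' 25
python3 snap.py w13
```

```text
time_s: 15.75
eef_pos: [495.4, -345.2, 46.0]
ee_rot: [-0.478, 0.523, -0.479, -0.518]
force: [-0.4, -0.8, 0.4]
grip_width: 0.585
15.75 [ 495.4 -345.2   46. ] [-0.38 -0.79  0.35] 0.585
```

View pics/w13.png

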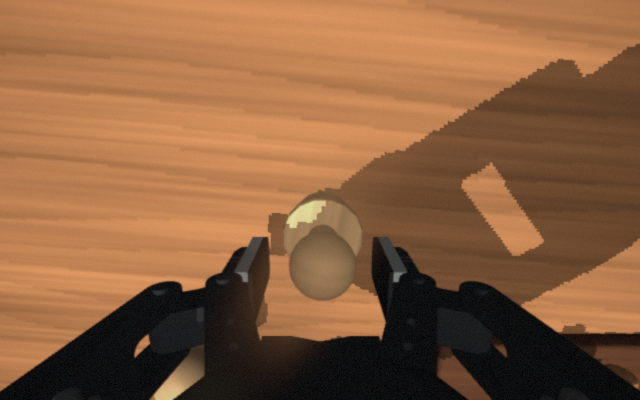

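```bash
python3 -m jog '[{"linear":[0.004,0,0.002],"rotation":[0,0,0],"grip":35},{"linear":[0.004,0,0.002],"rotation":[0,0,0],"grip":24},{"linear":[0.004,0,0.002],"rotation":[0,0,0],"grip":24},{"linear":[0.004,0,0.002],"rotation":[0,0,0],"grip":24},{"linear":[0.004,0,0.002],"rotation":[0,0,0],"grip":24},{"linear":[0.004,0,0.002],"rotation":[0,0,0],"grip":24},{"linear":[0.004,0,0.002],"rotation":[0,0,0],"grip":24}]' 25
python3 -m jog '[{"linear":[-0.05,0,0],"rotation":[0,0,0],"grip":24},{"linear":[-0.1,0,0],"rotation":[0,0,0],"grip":24},{"linear":[-0.2,0,0],"rotation":[0,0,0],"grip":24},{"linear":[-0.2,0,0],"rotation":[0,0,0],"grip":24},{"linear":[-0.2,0,0],"rotation":[0,0,0],"grip":24}]'
python3 snap.py w14;python3 - <<'E'
from fit import *
from rig import sense
s=sense();print(plan(s,[477,-112,108],94.65),plan(s,[477,120,108],94.65))
E
```

```text
time_s: 16.38
eef_pos: [495.5, -344.8, 45.3]
ee_rot: [-0.478, 0.524, -0.479, -0.518]
force: [0.2, 0.6, 6.4]
grip_width: 0.336
time_s: 16.8
eef_pos: [495.6, -344.8, 106.3]
ee_rot: [-0.478, 0.524, -0.479, -0.517]
force: [0.8, -0.7, -2.1]
grip_width: 0.333
16.8 [ 495.6 -344.8  106.3] [ 0.83 -0.69 -2.14] 0.333
(array([-0.0155, -0.0057,  0.7766]), array([ 0.0072, -0.0139,  0.0074]), np.float64(5.588386942766761), np.float64(0.06921526441185578)) (array([-0.0206, -0.0712,  1.5471]), array([ 0.0072, -0.0139,  0.0074]), np.float64(11.14334012268183), np.float64(0.06921526441185578))
```

View pics/w14.png

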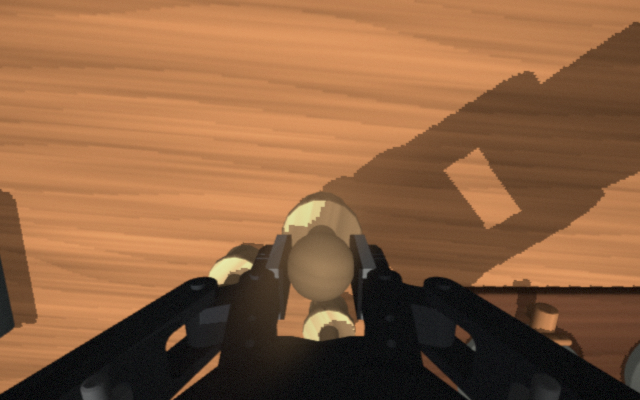

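```bash
python3 -m jog '[{"linear":[-0.015,-0.005,0.06],"rotation":[0.007,-0.012,0.007],"grip":24},{"linear":[-0.015,-0.005,0.16],"rotation":[0.007,-0.012,0.007],"grip":24},{"linear":[-0.015,-0.005,0.26],"rotation":[0.007,-0.012,0.007],"grip":24},{"linear":[-0.015,-0.005,0.36],"rotation":[0.007,-0.012,0.007],"grip":24},{"linear":[-0.015,-0.005,0.46],"rotation":[0.007,-0.012,0.007],"grip":24},{"linear":[-0.015,-0.005,0.56],"rotation":[0.007,-0.012,0.007],"grip":24},{"linear":[-0.015,-0.005,0.66],"rotation":[0.007,-0.012,0.007],"grip":24},{"linear":[-0.015,-0.005,0.74],"rotation":[0.007,-0.012,0.007],"grip":24},{"linear":[-0.015,-0.005,0.78],"rotation":[0.007,-0.012,0.007],"grip":24},{"linear":[-0.015,-0.005,0.78],"rotation":[0.007,-0.012,0.007],"grip":24}]'
python3 - <<'E'
from fit import *
from rig import sense
s=sense();print(s['eef_pos'],s['joints'].round(2),plan(s,[477,120,108],94.65))
E
```

```text
time_s: 17.68
eef_pos: [476.0, -109.0, 107.0]
ee_rot: [0.478, -0.52, 0.479, 0.521]
force: [0.8, -0.5, -0.6]
grip_width: 0.331
[ 475.99810761 -108.98089972  106.97911409] [-0.47  0.38  1.76 -0.    1.   -2.12] (array([-0.0031, -0.0671,  0.7603]), array([ 0.005 ,  0.001 , -0.0036]), np.float64(5.49125581023748), np.float64(0.024948293466951484))
```

```bash
python3 -m jog '[{"linear":[0,-0.067,0.06],"rotation":[0,0,0],"grip":24},{"linear":[0,-0.067,0.16],"rotation":[0,0,0],"grip":24},{"linear":[0,-0.067,0.26],"rotation":[0,0,0],"grip":24},{"linear":[0,-0.067,0.36],"rotation":[0,0,0],"grip":24},{"linear":[0,-0.067,0.46],"rotation":[0,0,0],"grip":24},{"linear":[0,-0.067,0.56],"rotation":[0,0,0],"grip":24},{"linear":[0,-0.067,0.66],"rotation":[0,0,0],"grip":24},{"linear":[0,-0.067,0.73],"rotation":[0,0,0],"grip":24},{"linear":[0,-0.067,0.76],"rotation":[0,0,0],"grip":24},{"linear":[0,-0.067,0.76],"rotation":[0,0,0],"grip":24},{"linear":[0,-0.067,0.76],"rotation":[0,0,0],"grip":24}]'
python3 snap.py w15;python3 snap.py sd15 side;python3 - <<'E'
from fit import *
from rig import sense
s=sense();print(plan(s,[477,120,46],94.65))
S=np.load('pics/sd15.npz')
cv2.imwrite("pics/sd15z.png",cv2.resize(S['p'][100:320,200:420],None,fx=2.7,fy=2.7,interpolation=cv2.INTER_CUBIC)[:,:,::-1])
E
```

```text
time_s: 18.6
eef_pos: [477.4, 118.9, 106.7]
ee_rot: [0.478, -0.52, 0.479, 0.521]
force: [0.1, -1.3, -1.5]
grip_width: 0.33
18.6 [477.4 118.9 106.7] [ 0.11 -1.29 -1.49] 0.33
18.65 [477.4 118.6 106.8] [ 0.4  -0.57 -0.95] 0.332
(array([0.2029, 0.0004, 0.0051]), array([ 0.002 ,  0.0003, -0.004 ]), np.float64(1.460106597160827), np.float64(0.017923964040999087))
```

View pics/w15.png

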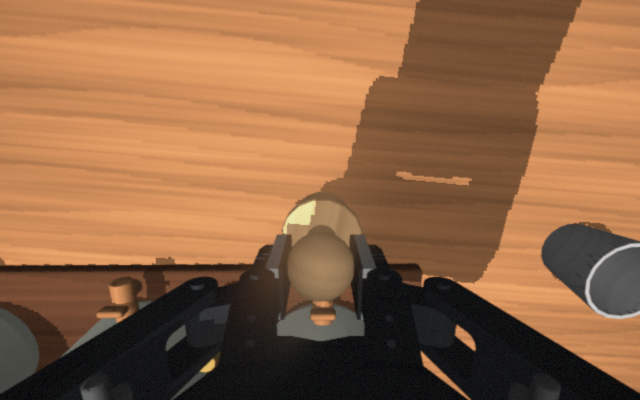

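View pics/sd15z.png

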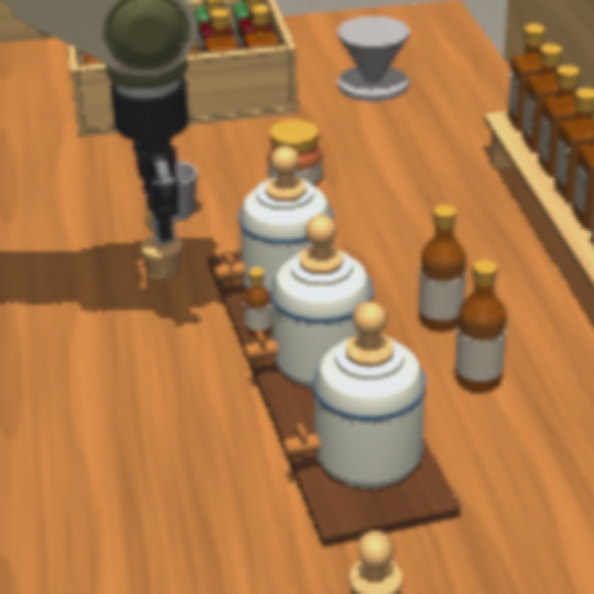

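```bash
python3 -m jog '[{"linear":[0.05,0,0.004],"rotation":[0,0,0],"grip":24},{"linear":[0.1,0,0.004],"rotation":[0,0,0],"grip":24},{"linear":[0.15,0,0.004],"rotation":[0,0,0],"grip":24},{"linear":[0.18,0,0.004],"rotation":[0,0,0],"grip":24},{"linear":[0.19,0,0.004],"rotation":[0,0,0],"grip":24},{"linear":[0.196,0,0.004],"rotation":[0,0,0],"grip":24},{"linear":[0.2,0,0.004],"rotation":[0,0,0],"grip":24},{"linear":[0.2,0,0.004],"rotation":[0,0,0],"grip":24},{"linear":[0.2,0,0.004],"rotation":[0,0,0],"grip":24}]'; python3 -c "
from rig import sense;print(sense()['eef_pos'])"
```

```text
time_s: 19.45
eef_pos: [477.5, 119.6, 47.4]
ee_rot: [0.479, -0.52, 0.479, 0.52]
force: [0.3, 0.7, -0.3]
grip_width: 0.333
[477.51885972 119.62676829  47.4076732 ]
```

```bash
python3 -m jog '[{"linear":[0.003,0,0],"rotation":[0,0,0],"grip":24},{"linear":[0.006,0,0],"rotation":[0,0,0],"grip":24},{"linear":[0.008,0,0],"rotation":[0,0,0],"grip":24},{"linear":[0.008,0,0],"rotation":[0,0,0],"grip":24},{"linear":[0.008,0,0],"rotation":[0,0,0],"grip":24}]'; python3 -c "
from rig import sense;print(sense()['eef_pos'])"
```

```text
time_s: 19.87
eef_pos: [477.8, 119.7, 45.4]
ee_rot: [0.479, -0.52, 0.479, 0.52]
force: [-0.7, 0.7, 4.6]
grip_width: 0.33
[477.77992534 119.71441986  45.37647391]
```

Contact (4.6 N up, height matches the pick). Release slowly and check before rising.

```bash
python3 -m jog '[{"linear":[0,0,0],"rotation":[0,0,0],"grip":30},{"linear":[0,0,0],"rotation":[0,0,0],"grip":32},{"linear":[0,0,0],"rotation":[0,0,0],"grip":36},{"linear":[0,0,0],"rotation":[0,0,0],"grip":42},{"linear":[0,0,0],"rotation":[0,0,0],"grip":55},{"linear":[0,0,0],"rotation":[0,0,0],"grip":60},{"linear":[0,0,0],"rotation":[0,0,0],"grip":60},{"linear":[0,0,0],"rotation":[0,0,0],"grip":60}]'
python3 snap.py w16
```

```text
time_s: 20.53
eef_pos: [477.8, 119.7, 45.4]
ee_rot: [0.479, -0.52, 0.479, 0.52]
force: [0.9, 0.1, 0.4]
grip_width: 0.705
20.5333 [477.8 119.7  45.4] [0.95 0.11 0.39] 0.705
```

View pics/w16.png

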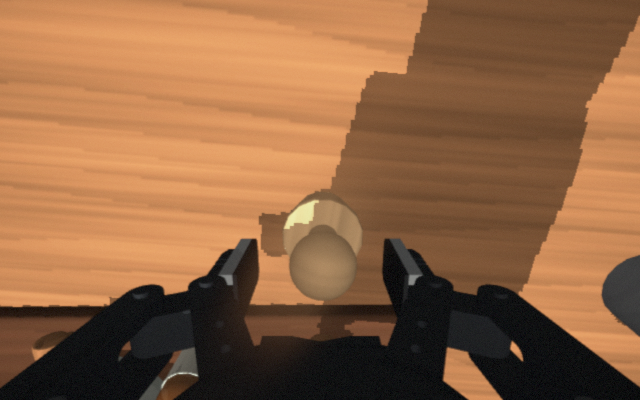

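Clear of the knob on both sides; rise straight up, back off, and look.

```bash
python3 -m jog '[{"linear":[-0.08,0,0],"rotation":[0,0,0],"grip":60},{"linear":[-0.2,0,0],"rotation":[0,0,0],"grip":60},{"linear":[-0.4,0,0],"rotation":[0,0,0],"grip":60},{"linear":[-0.6,0,0],"rotation":[0,0,0],"grip":60},{"linear":[-0.8,0,0],"rotation":[0,0,0],"grip":60},{"linear":[-0.8,0.2,0],"rotation":[0,0,0],"grip":60},{"linear":[-0.8,0.2,0],"rotation":[0,0,0],"grip":60},{"linear":[-0.8,0.2,0],"rotation":[0,0,0],"grip":60},{"linear":[-0.8,0.2,0],"rotation":[0,0,0],"grip":60}]'
python3 snap.py w17;python3 snap.py sd17 side;python3 snap.py sc17 scene; python3 - <<'E'
import numpy as np,cv2
a=np.load('pics/sc17.npz')['p'];b=np.load('pics/sd17.npz')['p']
A=cv2.resize(a[130:270,150:430],None,fx=2.8,fy=2.8,interpolation=cv2.INTER_CUBIC);cv2.imwrite("pics/sc17z.png",A[:,:,::-1])
cv2.imwrite("pics/sd17z.png",cv2.resize(b[120:320,220:440],None,fx=2.9,fy=2.9,interpolation=cv2.INTER_CUBIC)[:,:,::-1])
E
```

```text
time_s: 21.33
eef_pos: [417.8, 114.8, 286.8]
ee_rot: [-0.48, 0.521, -0.478, -0.519]
force: [1.0, 0.3, 0.5]
grip_width: 0.708
21.3333 [417.8 114.8 286.8] [0.97 0.34 0.46] 0.708
21.3833 [418.  114.8 285.3] [ 0.24  0.43 -0.09] 0.708
21.4333 [418.1 114.7 284.5] [ 0.2  -0.07  0.26] 0.703
```

View pics/w17.png

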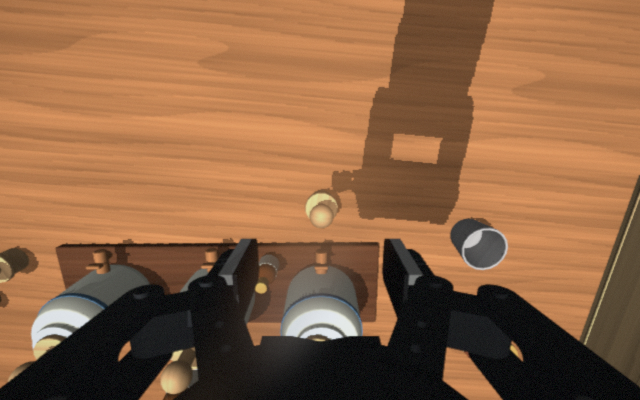

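View pics/sc17z.png

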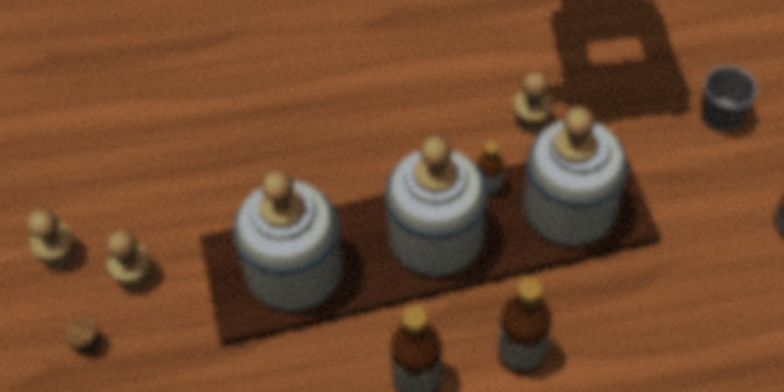

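View pics/sd17z.png

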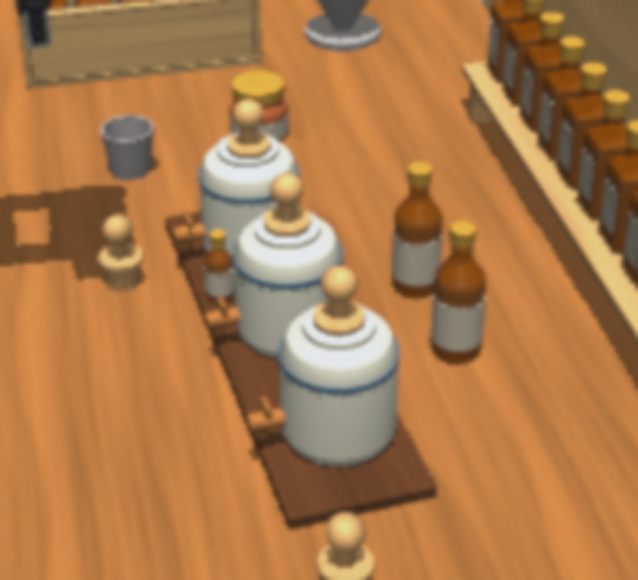

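```bash
python3 - <<'E'
from h import *
S=np.load('pics/w17.npz')
k=plane(S['K'],S['T'],(321,215),63);t=plane(S['K'],S['T'],(321,251),45)
ax=np.array([-.9967,-.081,0]);y=np.array([-.081,.9967,0])
print(k.round(1),t.round(1),'ahead',(k-t)@ax,'lateral',(k-t)@y)
a=np.load('pics/sc17.npz');c=np.load('pics/scene0.npz')
print(plane(a['K'],a['T'],(578/2.8+150,121/2.8+130),173).round(1),plane(c['K'],c['T'],(358.1,172.8),173).round(1))
E
```

```text
[475.5 117.8  63. ] [532.5 122.6  45. ] ahead 57.136202829852685 lateral -0.09827443335047138
[611.7 126.3 173. ] [611.2 131.1 173. ]
```

```bash
python3 -c "
from rig import finish_job,sense
print(sense()['dq'].round(3));print(finish_job())"
```

```text
[-0.     0.012 -0.001  0.002  0.003 -0.001]
the job is handed in; nothing more can be done
None
```

I found the loose bung: it is in the leftmost crock as the robot sees it. I left it pushed over to the right and stood the spare in front of that crock's tap. The job was handed in at about 21.4 s.

**Feeling the bungs:** I gripped each knob in turn, left to right, and moved it left and then right.
- **Left crock:** it moved about 3 mm left and then about 4.5 mm right of centre, with about 1 N change in sideways force. That makes it the loose one, and I left it there after a further nudge of about 0.6 mm to the right.
- **Middle crock:** it pushed back with about 6 N at 2.1 mm each way, so it is firm. I brought it back to centre before letting go.
- **Right crock:** it pushed back with 5 to 7 N at 2.1 mm each way, so it is firm. I also brought it back to centre.

**Spare:** I took the lookalike nearest the base, about 602 mm away; the other two are at about 690 mm. It now stands upright and released. Its axis is about 57 mm ahead of the tap's end, which leaves about 35 mm clear of the flange, and it is off the tap's line by less than 1 mm.

**Last checks:** The final pictures show the loose bung's knob about 5 mm to the right of where it started. The other bungs, bottles, cup and cork looked undisturbed, and the gripper was clear of everything. No check failed. The wrist camera's calibration disagreed with the fingers by about 2 mm sideways, so I centred each grasp on the finger midpoint in the picture instead.

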